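Pump up the painter's pressure sprayer

TASK

Pump up the pressure sprayer so that it is ready for misting the palette: with the fingertips press its round blue pump knob down, let it spring back up, and repeat, until the red gauge pin beside the pump stands fully out with its white ring showing, and stop there, before the safety valve lifts. Work the knob only, never the pin itself, and do not lift, tip or push the sprayer away from its place, nor disturb the jar, tin and paint tube. Finish with the knob fully up.

Things in the scene. Friction and masses are not known exactly. Their poses are not given: they have to be found in the camera images.
- sprayer: Loose upright 1 litre pump-up sprayer, 0.6 to 1.1 kg, 292 mm tall to its knob. White tank 114 mm across, 165 mm high, half full of water; black ribbed collar; grey head 66 mm across to z 212 mm, gland 32 mm across to 222 mm. Grey pistol handle out to y -130 mm, dropping to z 170; nozzle to y +89 mm at z 199. Origin at the centre of the underside, z up along the pump axis.
- pump (a joint): Travel of the spring plunger along the sprayer's vertical axis: 0 m fully up, 0.045 m fully down. Its spring needs about 6 N to start it and 14 N to hold it right down, and pushes it back up by itself as the fingers rise.
- pump_top (a point): Centre of the flat top of the blue round pump knob (flat 48 mm across, knob 54 mm across and 20 mm thick), on the sprayer's axis; 292 mm above the table when up, 247 mm when pressed fully down.
- gauge_pin (a joint): How far the red gauge pin stands out of its black socket: 0 m in, 0.018 m fully out. Starts at 0 to 0.0095 m. It rises about 0.0022 to 0.0035 m for each full stroke of the pump (less for a shorter one), stays on the upstroke, and stops at 0.018 m. When it is fully out a white ring 3 mm wide at its foot shows above the socket.
- pin_tip (a point): Top of the red gauge pin, 9 mm across, upright, at x 46 mm, y 0 mm in the sprayer's frame, in a black socket 19 mm across whose rim is 206 mm above the table. Tip 207.5 mm above the table when in, 225.5 mm when fully out: always below the pressed knob's top.
- safety_valve (a joint): Lift of the brass safety valve's cap: 0 m seated, up to 0.008 m. It begins to lift about two full strokes after the pin has come fully out.
- valve_top (a point): Top of the brass safety valve's cap (13 mm across, with a small thin pull ring on it), 46 mm from the pump axis at x 27 mm, y 37 mm in the sprayer's frame, 209.5 mm above the table when seated.
- jar: Loose reddish screw-lid jar, 68 mm across, 95 mm tall, upright. Origin at the centre of its underside. Leave alone.
- tin: Loose aluminium tin with a blue band and paint runs, 82 mm across, 105 mm tall, upright. Origin at the centre of its underside. Leave alone.
- paint_tube: Loose magenta and silver paint tube lying flat, about 130 mm long, 34 mm wide, 22 mm high. Origin at the middle of its underside, x along it to the white cap. Leave alone.

How it is judged:
By the outcome, as a careful person would: the job done as asked, in the order asked, and still so for the second after the job is handed in, with the robot touching nothing.
It also fails if it takes over 54 s, if anything falls off the work surface, if the arm or the gripper's body presses on something with over 40 N, if the wrist force passes 120 N, or if a joint passes its speed limit or range.

ROBOT

A 6-joint arm with a two-finger parallel gripper is mounted at the origin on the work surface. World frame = base frame: x ahead of the robot, y to its left, z up, the work surface at z = 0. Lengths are in m, angles in degrees, forces in N, time in s.
With the tool pointing down it reaches from about 0.4 to 0.825 m from the base axis. Payload 7 kg.
Tool frame: the origin (TCP) lies at the centre of the arm's flange, where the gripper is bolted on; the fingertips stand 178 mm ahead of it and the grasp point (between the pads) lies 159 mm ahead of it (r.tips_ahead is the z of the fingertips in the tool frame, in m); z points along the fingers, y is the line along which they close (so a half turn about z gives the same grasp; the last joint's range is limited). The gripper opens to 88 mm and grips with 3 to 60 N. Pads are 19 mm wide; open, the fingers measure 130 mm over their backs; the gripper's body (78 mm by 193 mm) begins 47 mm behind the grasp point.
Start: joints at [83.256, 20.546, 0.682, 0, -70.136, -16.507], TCP at [0.266, 0.62, 0.405] pointing down, gripper open.
Joint ranges: [-176.03, 176.03], [-82.01, 121.73], [-58.28, 71.71], [-173.87, 95.51], [-174.79, -0.11], [-173.66, 173.66]. Speed limits (degrees/s): [136.94, 136.94, 172.46, 180, 180, 180].

INTERFACE

Orientations are given as [roll, pitch, yaw] about the fixed x, y, z axes, in that order (R = Rz(yaw) Ry(pitch) Rx(roll)).
In Python, from plant import r gives the robot as it stands. The module is installed in compiled form; this text tells all that it offers.
- The arm moves only by the shell command python3 -m pendant 'ROWS' [FORCE]. ROWS is JSON, a list that holds one entry, the list of rows, each a list of 7 numbers: the shift along the tool's x, y, z in m, then the turn, a rotation vector about the tool's x, y, z in degrees, then the gripper command: -1 is shut, 1 is fully open, values between are in proportion. A call has 1 to 5 rows; each row is the pose to reach, as a shift and turn from the pose commanded when the call began, along the tool's axes at that moment; what a row does not reach only later rows make up. A row lasts 1/10 s, in which the tool goes at most 50 mm and 8.59 degrees, less where a joint would pass 70% of its speed; a pose out of reach is approached as far as the arm can. A call with a gripper value outside its range is refused whole. The fingers move at their own pace and stop on an object; FORCE is the grip in N (left out, the last holds). Time passes only in rows, so rows that repeat a pose let the fingers close. It gives the time, the measured TCP pose, the force, the opening and the grip force at its end, in the units of the state.
- r.get_state(): the state, without advancing time (a new reading comes with each control period).
- r.capture(name): name is "scene" or "side" or "wrist"; returns the picture (400x640x3 uint8, red, green, blue); there is no depth.
- r.camera_params(name): a dict with "fx", "fy", "cx", "cy" (pixels), "dist_coeffs" ([k1, k2, p1, p2, k3] as OpenCV has them; the pictures are not rectified), "R" (3x3) and "t" (3): a world point X has camera coordinates R X + t. Camera axes: x right, y down, z forward; pixel columns grow to the right and rows downward; lengths in m; the calibration is good to about 2 mm. A picture is of the moment at which its call begins: read the wrist's pose just before it. camera_params takes no time and is no camera call; for the wrist camera it gives the pose at the moment of the call.
- r.close_job(): hands the job in; it is judged then, once.
The state is a dict: "time_s": time; "joints": joint angles; "qd": joint speeds; "joint_torque": joint torques, N m; "tcp_pos": TCP position; "eef_rot": TCP orientation; "contact_force": force on the tool from outside, world axes, zero at the start; "moment": the same for the moment, N m; "gripper_width": finger opening in m; "gripper_force": force on a finger pad.
Only numpy, scipy, OpenCV 4.12 (cv2) and the standard library are available. Lean on these libraries where they do the work, as an engineer would, in place of code of your own. Each camera call takes 0.05 s, during which the arm holds its last target. There are 200 camera calls.

## Working session

There is one attempt and no reset: what is moved stays moved. The work goes in short steps, Python scripts to look and compute and a shell command to move; the robot and the scene stay as the last step left them, time stands still between calls to the robot, and variables do not carry over. Pictures are saved under pics/ and viewed, at most 10 in all, crops included, and the job is handed in when it is done.

```bash
mkdir -p pics; python3 - <<'E'
from plant import r
import cv2,numpy as np
s=r.get_state();print(s)
for n in("scene","side"):
    im=r.capture(n);cv2.imwrite(f"pics/{n}0.png",im[:,:,::-1]);p=r.camera_params(n);print(n,p)
E
```

```text
{'time_s': 0.0, 'joints': array([ 8.32582364e+01,  2.05890879e+01,  6.35797992e-01, -1.99920218e-02,
       -7.01362091e+01, -1.65066192e+01]), 'qd': array([ 0.01007949,  0.12292367,  0.01266847,  0.06020989,  0.02011902,
       -0.00522722]), 'joint_torque': array([-8.62390061e-04, -5.82715416e+01,  2.93058211e+01,  6.99693024e+00,
        6.91286419e-03, -1.59348410e-04]), 'tcp_pos': array([0.26636248, 0.6200138 , 0.40376474]), 'eef_rot': array([ 1.79908849e+02, -7.41183881e-03, -2.32551846e+01]), 'contact_force': array([-0.17882844,  1.38237296, -0.4297076 ]), 'moment': array([-0.0134173 , -0.01460724, -0.03352441]), 'gripper_force': 0.0, 'gripper_width': 0.08771123528988042}
scene {'fx': 387.49756738480335, 'fy': 387.49756738480335, 'cx': 322.5570050029248, 'cy': 194.91093056108414, 'dist_coeffs': array([-0.02356463,  0.        ,  0.        ,  0.        ,  0.        ]), 'R': array([[-0.38092655,  0.92460327, -0.00193709],
       [ 0.7815115 ,  0.3208533 , -0.53506348],
       [-0.49409992, -0.20533375, -0.84480963]]), 't': array([ 0.22000381, -0.36251038,  1.44315559])}
side {'fx': 469.2442802209291, 'fy': 469.2442802209291, 'cx': 323.9816907188875, 'cy': 200.49469510643024, 'dist_coeffs': array([-0.13466843,  0.        ,  0.        ,  0.        ,  0.        ]), 'R': array([[ 0.94968573, -0.31316322,  0.00508127],
       [-0.20414374, -0.63121874, -0.7482568 ],
       [ 0.2375339 ,  0.70957149, -0.66338974]]), 't': array([-0.54459417,  0.26299839,  1.17034402])}
```

View pics/scene0.png

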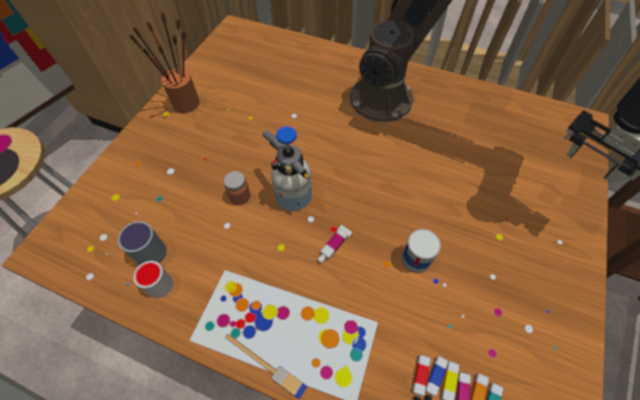

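View pics/side0.png

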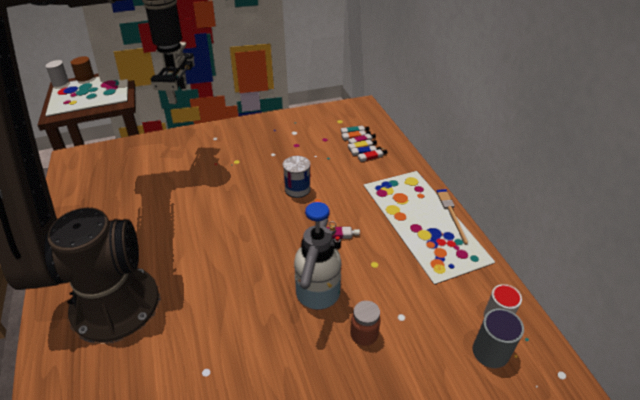

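The scene view shows the knob at about (287,134) with the handle to its upper left. The side view shows it at (317,211) with the handle towards the lower left. Next I'll enlarge both and triangulate.

```bash
cat > h.py <<'E'
from plant import r
import cv2,numpy as np
def und(n,uv):
    p=r.camera_params(n);K=np.array([[p['fx'],0,p['cx']],[0,p['fy'],p['cy']],[0,0,1]])
    q=cv2.undistortPoints(np.array([[uv]],float),K,p['dist_coeffs'])[0,0]
    R,t=p['R'],p['t'];return -R.T@t,R.T@np.array([*q,1])
def atz(n,uv,z):
    c,d=und(n,uv);return c+d*(z-c[2])/d[2]
def proj(n,X):
    p=r.camera_params(n);K=np.array([[p['fx'],0,p['cx']],[0,p['fy'],p['cy']],[0,0,1]])
    return cv2.projectPoints(np.array(X,float).reshape(-1,3),cv2.Rodrigues(p['R'])[0],p['t'],K,p['dist_coeffs'])[0][:,0]
def tri(a,b):
    (c1,d1),(c2,d2)=a,b;s=np.linalg.lstsq(np.c_[d1,-d2],c2-c1,rcond=None)[0]
    p,q=c1+s[0]*d1,c2+s[1]*d2;return (p+q)/2,np.linalg.norm(p-q)
E
python3 - <<'E'
from h import *
out=[];c=[]
for n,(u,v) in(("scene",(287,150)),("side",(317,235))):
    im=cv2.imread(f"pics/{n}0.png");h=cv2.cvtColor(im,cv2.COLOR_BGR2HSV)
    m=cv2.inRange(h,(100,140,60),(130,255,255));k,l,st,ce=cv2.connectedComponentsWithStats(m)
    for i in range(1,k):
        if abs(ce[i][0]-u)<15 and abs(ce[i][1]-v)<40 and st[i][4]>60: print(n,st[i],ce[i]);c.append(ce[i])
    out.append(cv2.resize(im[v-35:v+35,u-35:u+35],(400,400),interpolation=cv2.INTER_CUBIC))
cv2.imwrite("pics/crop.png",np.hstack(out))
print(tri(und("scene",c[0]),und("side",c[1])))
X=tri(und("scene",c[0]),und("side",c[1]))[0]
for n in("scene","side"):
  for dz in(.292,.282):
    a=np.linspace(0,6.28,60);q=proj(n,np.c_[X[0]+.027*np.cos(a),X[1]+.027*np.sin(a),a*0+dz]);print(n,dz,q.min(0),q.max(0))
print(atz("scene",c[0],.284),atz("side",c[1],.284))
E
```

```text
scene [277 127  19  17 244] [285.90163934 134.75409836]
side [306 203  23  18 335] [316.92835821 211.23880597]
(array([ 0.51541456, -0.12422428,  0.28422643]), np.float64(0.0011347146180303034))
scene 0.292 [275.02052552 124.48302008] [296.63784998 140.85746007]
scene 0.282 [275.43779407 127.17149345] [296.86837212 143.48536984]
side 0.292 [304.61364348 200.40037001] [329.6782704  217.35381787]
side 0.282 [304.71737837 203.78429389] [329.61746976 220.75985496]
[ 0.51581657 -0.1245587   0.284     ] [ 0.51511484 -0.12348314  0.284     ]
```

View pics/crop.png

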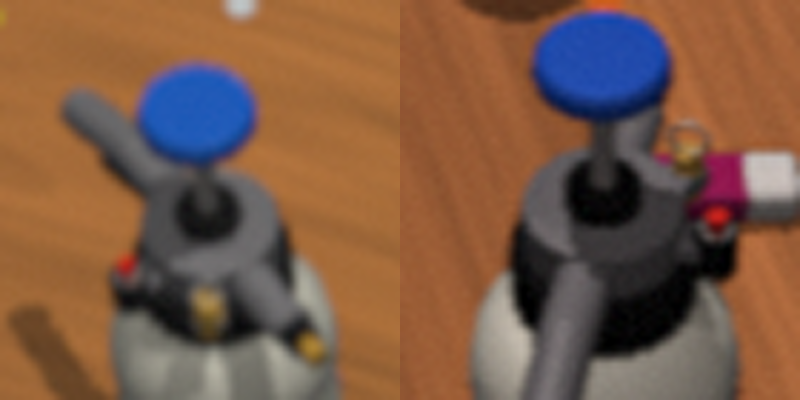

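In the enlarged crops the red pin is at scene (274.0,161.4) and side (337.5,238.2), with no white ring visible. The brass valve and nozzle are clear of the pressing path. The knob triangulates to (0.5155,-0.124) at z 0.284, which matches the given mid-knob height.

```bash
python3 - <<'E'
from h import *
X,e=tri(und("scene",(274,161.4)),und("side",(337.5,238.2)));k=np.array([.5155,-.124])
print("pin",X,e,np.linalg.norm(X[:2]-k),np.degrees(np.arctan2(*(X[:2]-k)[::-1])))
s=r.get_state();p=r.camera_params("wrist")
from scipy.spatial.transform import Rotation as Ro
T=Ro.from_euler('xyz',s['eef_rot'],degrees=True).as_matrix()
print("cam in tool",T.T@(-p['R'].T@p['t']-s['tcp_pos']),"axes",(p['R']@T).round(2),p['fx'])
E
python3 -m pendant '[[[0,0,-0.05,0,0,0,-1],[0,0,-0.1,0,0,0,-1],[0.03,0.035,-0.13,0,0,0,-1],[0.065,0.072,-0.13,0,0,0,-1],[0.097,0.109,-0.13,0,0,0,-1]]]' 20
```

```text
pin [ 0.55562143 -0.14728544  0.21054118] 0.0005388767689712143 0.04638902087552649 -30.129767655049605
cam in tool [ 0.08076889 -0.00032349  0.01960021] axes [[ 0.    1.   -0.  ]
 [-0.96  0.   -0.3 ]
 [-0.3   0.    0.96]] 322.4895710870561
time_s: 0.6
tcp_pos: [0.3115, 0.4844, 0.5352]
eef_rot: [-179.9, 0.0, -23.2]
contact_force: [-0.1, 0.1, 0.1]
gripper_width: 0.0531
gripper_force: 0.0
```

```bash
python3 -m pendant '[[[0.03,0.034,0,0,0,0,-1],[0.06,0.067,0,0,0,0,-1],[0.09,0.101,0,0,0,0,-1],[0.12,0.134,0,0,0,0,-1],[0.15,0.168,0,0,0,0,-1]]]'
python3 -m pendant '[[[0.03,0.034,0,0,0,0,-1],[0.06,0.067,0,0,0,0,-1],[0.09,0.101,0,0,0,0,-1],[0.12,0.134,0,0,0,0,-1],[0.15,0.168,0,0,0,0,-1]]]'
python3 -m pendant '[[[0.03,0.034,0,0,0,0,-1],[0.06,0.067,0,0,0,0,-1],[0.09,0.101,0,0,0,0,-1],[0.126,0.14,0,0,0,0,-1],[0.126,0.14,0,0,0,0,-1]]]'
python3 - <<'E'
from h import *
s=r.get_state();print(s['tcp_pos'],s['eef_rot'],s['time_s'],s['gripper_width'])
from scipy.spatial.transform import Rotation as Ro
T=Ro.from_euler('xyz',s['eef_rot'],degrees=True).as_matrix()
print("need tool shift",T.T@(np.array([.5155,-.124,.490])-s['tcp_pos']))
print(proj("wrist",[[.5155,-.124,.292],[.5556,-.1473,.2105],[.5556,-.1473,.2255]]))
w=r.capture("wrist");d=r.capture("side")
cv2.imwrite("pics/w1.png",np.hstack([w[:,:,::-1],cv2.resize(d[180:280,260:380,::-1],(480,400),interpolation=3)])[:,300:1100] if 0 else w[:,:,::-1])
E
```

```text
time_s: 1.1
tcp_pos: [0.3828, 0.2701, 0.5345]
eef_rot: [-180.0, 0.0, -23.2]
contact_force: [0.1, 0.9, 0.5]
gripper_width: 0.0135
gripper_force: 0.0
time_s: 1.6
tcp_pos: [0.4542, 0.0566, 0.5347]
eef_rot: [-180.0, -0.0, -23.2]
contact_force: [1.3, 0.7, 0.5]
gripper_width: 0.0005
gripper_force: 0.0
time_s: 2.1
tcp_pos: [0.5157, -0.1241, 0.5333]
eef_rot: [179.9, 0.1, -23.5]
contact_force: [-0.2, 0.2, -1.1]
gripper_width: 0.0006
gripper_force: 0.0
[ 0.51573372 -0.12412887  0.53333466] [ 1.79893607e+02  1.10488886e-01 -2.35371500e+01] 2.1 0.0005995219516828458
need tool shift [-0.00018218 -0.00010528  0.04333497]
[[316.12929535 212.06002992]
 [321.75813432 135.43432938]
 [322.06160745 137.39744309]]
```

View pics/w1.png

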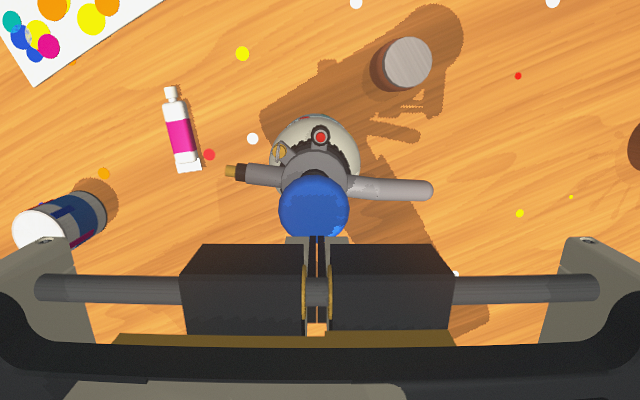

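The wrist view shows the knob centred at about (313,210), against a predicted (316,212), and the red pin at (320,137). The knob is therefore 1–2 mm towards tool -y. The way down is clear, so I'll make the first stroke and watch the force.

```bash
cat > look.py <<'E'
from h import *
import sys
s=r.get_state();print(s['time_s'],s['tcp_pos'].round(4),s['contact_force'].round(1))
g={}
for n,(u,v) in(("scene",(274,160)),("side",(337,236))):
    im=r.capture(n);cv2.imwrite(f"pics/{n}_{sys.argv[1]}.png",im[:,:,::-1])
    P=im[v-14:v+14,u-14:u+14].astype(float)
    m=np.clip(P[...,0]-1.8*np.maximum(P[...,1],P[...,2])-20,0,None)
    y,x=np.mgrid[v-14:v+14,u-14:u+14];w=m.sum();g[n]=((m*x).sum()/w,(m*y).sum()/w);print(n,np.round(g[n],2),round(w))
X,e=tri(und("scene",g["scene"]),und("side",g["side"]));print("pin",X.round(4),round(e,4))
E
python3 look.py a
python3 -m pendant '[[[0,-0.001,0.03,0,0,0,-1],[0,-0.001,0.055,0,0,0,-1],[0,-0.001,0.055,0,0,0,-1]]]'
python3 -m pendant '[[[0,0,0.015,0,0,0,-1],[0,0,0.025,0,0,0,-1],[0,0,0.035,0,0,0,-1],[0,0,0.045,0,0,0,-1],[0,0,0.045,0,0,0,-1]]]'
```

```text
2.2 [ 0.515  -0.1212  0.5337] [ 0.2 -0.   0.6]
scene [273.73 161.16] 137
side [337.13 237.55] 602
pin [ 0.5555 -0.1472  0.2122] 0.001
time_s: 2.6
tcp_pos: [0.5141, -0.1174, 0.4768]
eef_rot: [179.9, 0.3, -23.1]
contact_force: [0.1, -0.0, -0.2]
gripper_width: 0.0003
gripper_force: 0.0
time_s: 3.1
tcp_pos: [0.5156, -0.118, 0.4373]
eef_rot: [-180.0, -0.2, -23.1]
contact_force: [-2.4, 2.4, 10.8]
gripper_width: 0.0005
gripper_force: 5.7
```

```bash

python3 -m pendant '[[[0,0,0.008,0,0,0,-1],[0,0,0.013,0,0,0,-1],[0,0,0.013,0,0,0,-1]]]'
python3 -m pendant '[[[0,0,-0.015,0,0,0,-1],[0,0,-0.03,0,0,0,-1],[0,0,-0.05,0,0,0,-1],[0.0018,0.004,-0.058,0,0,0,-1],[0.0018,0.004,-0.058,0,0,0,-1]]]'
python3 look.py b
```

```text
time_s: 3.4
tcp_pos: [0.5158, -0.1181, 0.4258]
eef_rot: [-179.9, -0.3, -23.1]
contact_force: [-4.0, 2.1, 14.0]
gripper_width: 0.0003
gripper_force: 6.9
time_s: 3.9
tcp_pos: [0.5154, -0.123, 0.4818]
eef_rot: [-179.9, -0.2, -23.2]
contact_force: [0.7, 0.2, -0.9]
gripper_width: 0.0001
gripper_force: 0.0
3.9 [ 0.5154 -0.123   0.4818] [ 0.7  0.2 -0.9]
scene [273.63 160.67] 173
side [337.07 236.99] 723
pin [ 0.5553 -0.1473  0.2141] 0.0011
```

```bash

for i in 1 2; do
python3 -m pendant '[[[0,0,0.018,0,0,0,-1],[0,0,0.032,0,0,0,-1],[0,0,0.046,0,0,0,-1],[0,0,0.057,0,0,0,-1],[0,0,0.057,0,0,0,-1]]]' | egrep 'tcp|contact'
python3 -m pendant '[[[0,0,-0.015,0,0,0,-1],[0,0,-0.03,0,0,0,-1],[0,0,-0.045,0,0,0,-1],[0,0,-0.057,0,0,0,-1],[0,0,-0.057,0,0,0,-1]]]' | egrep 'tcp|contact'
python3 look.py c$i; done
```

```text
tcp_pos: [0.5161, -0.1234, 0.4253]
contact_force: [-4.7, 4.6, 22.7]
tcp_pos: [0.5154, -0.1233, 0.4803]
contact_force: [0.2, 0.4, -1.0]
5.0 [ 0.5154 -0.1233  0.4803] [ 0.2  0.4 -1. ]
scene [273.62 160.06] 163
side [337.02 236.43] 752
pin [ 0.555  -0.1474  0.2162] 0.0009
tcp_pos: [0.516, -0.1237, 0.4253]
contact_force: [-6.3, 4.0, 27.5]
tcp_pos: [0.5153, -0.1234, 0.48]
contact_force: [0.0, 0.8, 0.5]
6.1 [ 0.5153 -0.1234  0.48  ] [0.  0.8 0.5]
scene [273.6  159.39] 221
side [336.99 235.68] 765
pin [ 0.5548 -0.1473  0.2187] 0.0007
```

```bash
cat > tile.py <<'E'
from h import *
import sys
a=cv2.imread(f"pics/side_{sys.argv[1]}.png")[215:255,317:357];b=cv2.imread(f"pics/scene_{sys.argv[1]}.png")[140:180,254:294]
u,v=proj("wrist",[.555,-.1465,.215])[0].astype(int)
w=r.capture("wrist")[:,:,::-1];u,v=max(u,30),max(v,30);c=w[v-30:v+30,u-30:u+30];print(u,v)
cv2.imwrite(f"pics/tile_{sys.argv[1]}.png",np.hstack([cv2.resize(i,(260,260),interpolation=3) for i in(a,b,c)]))
E
python3 tile.py c2
```

```text
323 144
```

View pics/tile_c2.png

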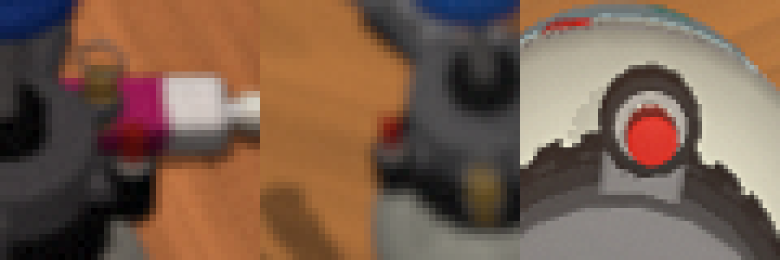

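The wrist tile shows the red tip disc standing out of the socket's grey face, with no white ring at its foot. The side and scene crops agree. I'll make one more stroke, then take a more oblique wrist view.

```bash

python3 -m pendant '[[[0,0,0.018,0,0,0,-1],[0,0,0.032,0,0,0,-1],[0,0,0.046,0,0,0,-1],[0,0,0.057,0,0,0,-1],[0,0,0.057,0,0,0,-1]]]' | egrep 'tcp|contact'
python3 -m pendant '[[[0,0,-0.015,0,0,0,-1],[0,0,-0.03,0,0,0,-1],[0,0,-0.045,0,0,0,-1],[0,0,-0.057,0,0,0,-1],[0,0,-0.057,0,0,0,-1]]]' | egrep 'tcp|contact'
python3 look.py d
python3 -m pendant '[[[0,0,-0.03,0,0,0,-1],[0.03,0,-0.05,0,0,0,-1],[0.07,0,-0.06,0,8,0,-1],[0.11,0,-0.06,0,16,0,-1],[0.15,0,-0.06,0,24,0,-1]]]'
python3 - <<'E'
from h import *
w=r.capture("wrist")[:,:,::-1];q=proj("wrist",[[.555,-.1465,.206],[.555,-.1465,.2255],[.5155,-.1235,.292]]);print(q)
cv2.imwrite("pics/w2full.png",w)
u,v=q[:2].mean(0).astype(int);cv2.imwrite("pics/w2.png",cv2.resize(w[max(v-30,0):v+30,u-40:u+40],(640,480),interpolation=3))
E
```

```text
tcp_pos: [0.516, -0.1237, 0.4253]
contact_force: [-6.6, 4.1, 25.7]
tcp_pos: [0.5153, -0.1234, 0.4801]
contact_force: [0.3, -0.3, -0.3]
7.25 [ 0.5153 -0.1234  0.4801] [ 0.3 -0.3 -0.3]
scene [273.61 159.01] 198
side [336.97 235.24] 783
pin [ 0.5546 -0.1473  0.2201] 0.0005
time_s: 7.85
tcp_pos: [0.6547, -0.1829, 0.5388]
eef_rot: [-180.0, -24.2, -23.2]
contact_force: [0.0, -1.1, -1.7]
gripper_width: 0.0004
gripper_force: 0.0
[[322.93265436 427.12545009]
 [323.33099746 438.49286942]
 [317.74261625 546.82394994]]Traceback (most recent call last):
  File "<stdin>", line 4, in <module>
cv2.error: OpenCV(4.12.0) /io/opencv/modules/imgproc/src/resize.cpp:4208: error: (-215:Assertion failed) !ssize.empty() in function 'resize'
```

```bash

python3 -m pendant '[[[0,0,0,0,-8.5,0,-1],[0,0,0,0,-17,0,-1],[0,0,0,0,-25,0,-1],[0,0,0,0,-33,0,-1],[0,0,0,0,-41,0,-1]]]' | egrep 'tcp|rot'
cat > wl.py <<'E'
from h import *
import sys
s=r.get_state();q=proj("wrist",[[.555,-.1465,.206],[.555,-.1465,.2255],[.5155,-.1235,.292]]);w=r.capture("wrist")[:,:,::-1];print(s['tcp_pos'],s['eef_rot'],q)
cv2.imwrite(f"pics/{sys.argv[1]}full.png",w)
u,v=q[:2].mean(0).astype(int);v=min(max(v,30),370);cv2.imwrite(f"pics/{sys.argv[1]}.png",cv2.resize(w[v-30:v+30,u-40:u+40],(640,480),interpolation=3));print(u-40,v-30)
E
python3 wl.py w2
```

```text
tcp_pos: [0.6533, -0.1824, 0.5382]
eef_rot: [180.0, 17.5, -23.2]
[ 0.65334323 -0.18241517  0.53821611] [179.99935913  17.45507171 -23.21276256] [[322.1169244  177.25533457]
 [322.40609422 187.40338401]
 [316.87811264 268.98489511]]
282 152
```

View pics/w2.png

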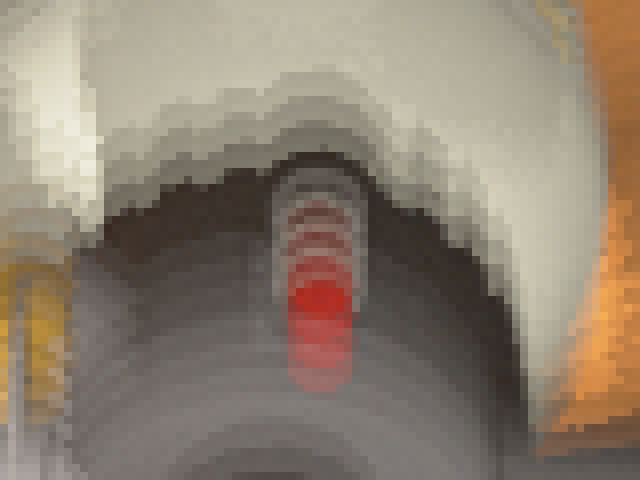

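Motion blur makes this picture unusable, because the wrist was still settling. I'll retake it now that it has stopped.

```bash
python3 -m pendant '[[[0,0,0,0,0,0,-1],[0,0,0,0,0,0,-1]]]' >/dev/null; python3 wl.py w3
```

```text
[ 0.65343634 -0.18262057  0.53852817] [179.97257736  16.84617281 -23.27767439] [[321.9400502  180.67708904]
 [322.22841497 190.77836203]
 [316.78654414 272.16693104]]
282 155
```

View pics/w3.png

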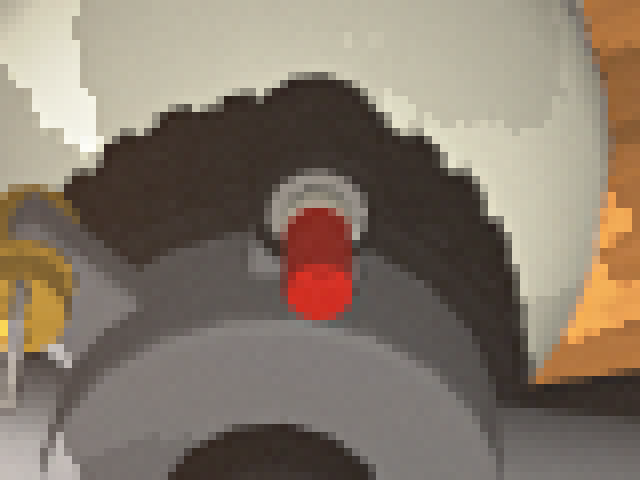

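The settled view shows the tip disc at px (322,191.5) and the socket centre at about (322,182). A pale arc shows at the pin's foot at row ~179–180. I'll measure this more carefully.

```bash
python3 - <<'E'
from h import *
im=cv2.imread("pics/w3full.png")[:,:,::-1].astype(int)
for v in range(174,198): print(v,*["%3d,%3d,%3d"%tuple(im[v,u]) for u in (316,318,320,321,322,324,326,328)])
m=((im[...,0]>170)&(im[...,1]<90))[185:200,310:335];y,x=np.nonzero(m);print("disc",x.mean()+310,y.mean()+185,x.max()-x.min()+1,y.max()-y.min()+1)
for z in(.206,.209,.2195,.2215,.2235,.2255):print(z,proj("wrist",[[.555,-.1465,z]]))
E
```

```text
174  57, 48, 40  61, 51, 46  60, 52, 46  62, 54, 49  62, 54, 47  60, 51, 44  58, 49, 44  55, 47, 40
175  58, 49, 41  60, 51, 45  61, 52, 46  64, 55, 49  62, 54, 47  60, 54, 46  63, 54, 49  57, 49, 44
176  62, 52, 46  63, 54, 47 102, 96, 89 112,105, 99 113,106,100  64, 59, 52  62, 53, 48  58, 49, 43
177  61, 51, 46 125,118,112 155,148,140 155,147,138 155,147,137 141,133,125  56, 47, 44  60, 52, 45
178  90, 83, 75 153,146,137 110,105, 98 116,112,103 123,117,109 150,143,135 102, 96, 92  55, 49, 40
179 137,131,123 132,125,117 143,137,122 146,140,125 139,134,118 121,117,109 150,143,136  57, 48, 42
180 158,150,141 132,129,115 168,158,141 168,154,139 170,154,138 141,135,120 149,142,135  54, 48, 41
181 157,150,141 169,160,143 142, 46, 37 138, 38, 29 140, 40, 30 168,136,120 151,146,138  52, 42, 37
182 157,150,140 156, 90, 77 134, 39, 31 138, 46, 34 138, 45, 37 134, 49, 39 142,138,130  54, 47, 42
183 157,150,141 128, 40, 33 135, 44, 33 138, 46, 36 139, 46, 38 133, 39, 31 162,159,149  56, 48, 43
184 101, 95, 88 129, 41, 31 138, 48, 39 138, 47, 38 138, 46, 36 134, 42, 33 174,172,159  56, 48, 44

[... 840 characters left out ...]
209, 48, 35 209, 48, 34 207, 48, 39  88, 89, 86  91, 86, 85
194  97, 91, 88  99, 97, 93 188, 58, 47 208, 45, 31 202, 52, 39 124, 76, 73  90, 87, 85  91, 87, 84
195 135,129,126 133,131,128 125,127,125 121,111,109 110,109,105  96, 98, 94  92, 87, 84  94, 89, 85
196 133,129,125 135,130,127 135,131,128 136,134,131 137,135,131 130,126,125 109,104,101 101, 96, 93
197 129,124,122 128,123,121 128,122,120 131,125,123 131,125,123 134,131,125 136,131,127 130,125,122
disc 321.5 191.0 8 7
0.206 [[321.93298818 179.97883347]]
0.209 [[321.97465098 181.46053026]]
0.2195 [[322.12533327 186.82384527]]
0.2215 [[322.15492437 187.87791679]]
0.2235 [[322.1848102  188.94276027]]
0.2255 [[322.21499507 190.0185375 ]]
```

```bash
python3 - <<'E'
from h import *
for n,us,vs in(("side",(335,340),range(228,243)),("scene",(272,276),range(151,166))):
    print(n)
    for f in "a b c1 c2 d".split():
        im=cv2.imread(f"pics/{n}_{f}.png")[:,:,::-1].astype(int)
        R=im[:,us[0]:us[1]].mean(1)
        print(f,"r-g",*[int(R[v,0]-R[v,1]) for v in vs]," g",*[int(R[v,1]) for v in vs])
im=cv2.imread("pics/w1.png")[:,:,::-1].astype(int)
for v in range(124,152,1):print(v,*["%3d,%3d,%3d"%tuple(im[v,u]) for u in(312,316,318,320,322,326)])
for z in(.2195,.2215,.2235,.2255):print(z,proj("side",[[.555,-.1465,z]])[0],proj("scene",[[.555,-.1465,z]])[0])
E
```

```text
side
a r-g 117 107 100 101 107 115 104 75 71 84 75 50 35 17 4  g 27 29 31 28 28 27 22 15 12 17 18 24 39 49 21
b r-g 119 107 101 101 109 116 106 86 89 82 58 48 37 18 5  g 26 30 31 29 26 27 22 18 15 14 13 22 38 47 23
c1 r-g 120 108 101 101 109 114 105 92 83 63 54 47 35 15 2  g 23 28 31 30 27 25 22 19 15 15 13 23 40 51 24
c2 r-g 119 107 101 102 107 109 101 89 70 62 53 36 16 5 1  g 26 30 31 28 27 24 22 16 11 10 15 41 74 67 26
d r-g 119 108 101 103 105 103 97 78 64 62 51 31 8 3 0  g 26 29 30 28 28 22 20 15 12 10 17 46 69 57 23
scene
a r-g 61 61 60 61 60 58 53 53 60 69 72 56 34 18 9  g 111 113 112 111 111 107 102 96 83 62 45 42 49 47 35
b r-g 61 62 61 61 61 58 55 57 67 75 66 47 30 18 9  g 113 113 113 112 111 108 100 88 68 47 38 41 50 47 36
c1 r-g 60 62 60 61 61 58 56 61 70 68 54 39 23 12 7  g 114 113 113 112 110 108 98 78 55 40 37 45 58 56 40
c2 r-g 62 61 61 61 61 60 61 70 75 65 49 31 16 7 4  g 112 114 112 112 112 105 86 60 40 36 42 56 69 63 43
d r-g 61 61 61 61 60 60 64 71 70 57 39 22 9 4 3  g 113 114 112 112 111 102 79 52 35 35 49 67 75 63 43
124 181,175,156 185,179,161 189,184,163 141,1
[... 1634 characters left out ...]
,122,121 138,134,130 120,113,109 131,125,121 144,137,136 120,115,112
147 132,128,124 138,133,130 141,134,131 138,132,129 137,132,129 116,111,109
148 137,131,128 139,133,130 139,135,132 138,133,130 137,130,128 117,110,109
149 109,103,102 108,102,101 105,101, 97 130,125,123 141,135,133 109,101,100
150  83, 75, 73  83, 77, 75  84, 78, 75  85, 78, 75 108,100, 99 106, 99, 96
151  92, 86, 83  97, 91, 88 100, 94, 92  84, 79, 77  81, 76, 73  89, 82, 80
0.2195 [337.11038032 235.20583036] [273.92088006 159.29145578]
0.2215 [337.1318232  234.58311139] [273.83850532 158.82264923]
0.2235 [337.15331507 233.95877008] [273.75585961 158.35228327]
0.2255 [337.17485605 233.33280098] [273.67294162 157.88035018]
```

The top edge in the scene view rose 3.1, 2.1, 2.8 and then only about 1.1 mm over four equal strokes, and the pale ring appeared at the foot. The pin is therefore at or very near its stop. A half stroke will settle it and still stay well short of the valve, so I'll return above the knob and do that.

```bash

python3 -m pendant '[[[-0.036,0,0.011,0,5,0,-1],[-0.072,0,0.022,0,11,0,-1],[-0.108,0,0.033,0,17,0,-1],[-0.1434,0,0.0439,0,17,0,-1],[-0.1434,0,0.0439,0,17,0,-1]]]'|egrep 'tcp|rot'
python3 -m pendant '[[[0,0,0.03,0,0,0,-1],[0,0,0.05,0,0,0,-1],[0,0,0.06,0,0,0,-1],[0,0,0.06,0,0,0,-1]]]'|egrep 'tcp|rot'
```

```text
tcp_pos: [0.5101, -0.1225, 0.5426]
eef_rot: [-179.8, -0.4, -23.1]
tcp_pos: [0.5148, -0.1233, 0.479]
eef_rot: [180.0, -0.0, -23.2]
```

```bash

python3 -m pendant '[[[0,0,0.012,0,0,0,-1],[0,0,0.022,0,0,0,-1],[0,0,0.032,0,0,0,-1],[0,0,0.032,0,0,0,-1]]]'|egrep 'tcp|contact'
python3 -m pendant '[[[0,0,-0.015,0,0,0,-1],[0,0,-0.032,0,0,0,-1],[0,0,-0.032,0,0,0,-1]]]'|egrep 'tcp|contact'
python3 look.py e
python3 - <<'E'
from h import *
for n,us,vs in(("side",(335,340),range(228,243)),("scene",(272,276),range(151,166))):
    for f in "d e".split():
        R=cv2.imread(f"pics/{n}_{f}.png")[:,:,::-1].astype(int)[:,us[0]:us[1]].mean(1)
        print(f,"r-g",*[int(R[v,0]-R[v,1]) for v in vs]," g",*[int(R[v,1]) for v in vs])
E
```

```text
tcp_pos: [0.5162, -0.1236, 0.4484]
contact_force: [-1.3, 1.1, 10.0]
tcp_pos: [0.516, -0.1235, 0.482]
contact_force: [0.4, 0.0, 0.2]
10.3 [ 0.516  -0.1235  0.482 ] [0.4 0.  0.2]
scene [273.62 159.03] 197
side [336.98 235.22] 791
pin [ 0.5547 -0.1472  0.2201] 0.0005
d r-g 119 108 101 103 105 103 97 78 64 62 51 31 8 3 0  g 26 29 30 28 28 22 20 15 12 10 17 46 69 57 23
e r-g 119 108 102 103 105 103 97 78 65 60 51 31 8 2 0  g 25 29 30 29 27 23 19 16 10 12 18 45 71 58 24
d r-g 61 61 61 61 60 60 64 71 70 57 39 22 9 4 3  g 113 114 112 112 111 102 79 52 35 35 49 67 75 63 43
e r-g 61 61 61 60 60 61 64 71 70 57 39 21 10 4 3  g 113 114 112 112 111 102 79 52 34 35 49 69 75 63 42
```

The half stroke did not move the pin, so it is fully out. I'll retreat upward, take a final look and hand in.

```bash
python3 -m pendant '[[[0,0,-0.03,0,0,0,-1],[0,0,-0.06,0,0,0,-1],[0,0,-0.08,0,0,0,-1],[0,0,-0.08,0,0,0,-1],[0,0,-0.08,0,0,0,-1]]]'|egrep 'tcp|contact'
python3 - <<'E'
from h import *
out=[]
for n,(u,v) in(("scene",(287,160)),("side",(330,240))):
    im=r.capture(n)[:,:,::-1];o=cv2.imread(f"pics/{n}0.png")
    out.append(np.vstack([cv2.resize(k[v-50:v+50,u-66:u+66],(396,300),interpolation=3) for k in(o,im)]))
cv2.imwrite("pics/final.png",np.hstack(out))
E
```

```text
tcp_pos: [0.5153, -0.1233, 0.5587]
contact_force: [0.6, 0.1, -0.4]
```

View pics/final.png

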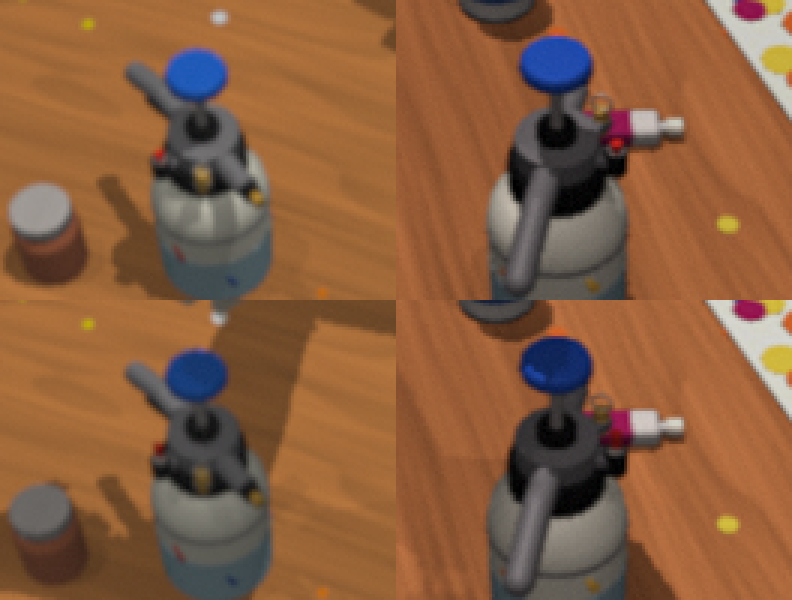

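Comparing before (top row) and after (bottom row), the knob is back at its starting height and the pin stands out. The valve cap is unchanged at (203,480) and (600,410), and the sprayer, jar and tube have not moved.

```bash
python3 -c "
from plant import r
print(r.close_job())"
```

```text
the job is handed in; nothing more can be done
None
```

The sprayer is pumped and handed in: four full strokes and one half stroke brought the gauge pin to its stop with its pale ring showing, the knob is fully up, the valve looks seated, and the sprayer and the things beside it show no movement in the pictures.

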